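# Seat a keyed belt pulley on a gear reducer's shaft

## Task

Fit the loose aluminium belt pulley, hub side up, onto the upright keyed shaft of the blue gear reducer: lower it over the shaft until it rests on the key, turn it under light pressure until its keyway drops over the key, and leave it fully home on the shoulder, released. Do not force it: never bear hard on the key or shaft. Leave the tape measure and the amber screwdriver where they lie.

Things in the scene. Friction and masses are not known exactly. Their poses are not given: they have to be found in the camera images.
- pulley: loose aluminium V-belt pulley, 0.3 to 0.65 kg, standing hub up, 54 mm tall. Lower part: sheave 80 mm diameter, 26 mm thick; above it a hub 48 mm diameter, 28 mm tall, the place to grip (its sides are slightly flat every 30 degrees from its x axis). Through bore 22 mm with one keyway on the side of its own -x axis. Origin: centre of the underside, z up along the bore
- keyway_top (a point): top end of the pulley's keyway, in the hub's top face, 14.5 mm from the bore axis towards the pulley's -x; axes as the pulley's. The keyway, 10 mm wide and 6 mm deep, runs the whole length of the bore
- reducer: fixed blue gear reducer (box 80 x 80 mm, top 76 mm above the bench) on a plywood base 110 x 225 mm, with a grey motor lying towards its own -y (top 82 mm high, reaching 152 mm from the shaft axis). Origin: at bench height under the shaft axis, z up
- seat (a point): centre of the round steel shoulder (52 mm diameter) on the reducer, 86 mm above the bench, on the shaft axis: here the pulley's underside must come to rest. Axes as the reducer's
- shaft_top (a point): centre of the top of the upright steel shaft, 45 mm above the shoulder; axes as the reducer's. The shaft is 20 mm in diameter up to 38 mm, then tapers to 12 mm at the top. A worm gear holds it: it does not turn
- key_height (a point): on the shaft axis at the height of the key's top, 22 mm above the shoulder; a pulley out of line rests there, centred by the plain shaft above. The brass key, 8 mm wide, stands 5.5 mm out from the shaft from here down to the shoulder. Its direction is NOT measured: within 0.9 rad either side of the reducer's own -x. The keyway drops over it when both agree within about 0.1 rad
- tape_measure: yellow tape measure, 41 x 93 x 64 mm, a bystander; origin at the centre of its underside
- screwdriver_amber: screwdriver with an amber handle, 171 mm long, a bystander lying on the bench; origin at the centre of its underside
There are look-alikes about, which are no part of the job. Of the things that look like the pulley, the larger one is meant.

How it is judged:
By the outcome, as a careful person would: the job done as asked, in the order asked, and still so for the second after the job is handed in, with the robot touching nothing.
It also fails if it takes over 64 s, if anything falls off the work surface, if the arm or the gripper's body presses on something with over 40 N, if the wrist force passes 120 N, or if a joint passes its speed limit or range.

## Robot

A 6-joint arm with a two-finger parallel gripper is mounted at the origin on a cart in front of the work surface, level with it; the furniture and walls round the work are solid. World frame = base frame: x ahead of the robot, y to its left, z up, the work surface at z = 0. Lengths are in mm, angles in rad, forces in N, time in s.
With the tool pointing down it reaches from about 275 to 750 mm from the base axis. Payload 10.2 kg.
Tool frame: the origin (TCP) lies at the very end of the fingers, on their centre line; the grasp point (between the pads) lies 19 mm behind it; z points along the fingers, y is the line along which they close (so a half turn about z gives the same grasp; the last joint's range is limited). The gripper opens to 85 mm and grips with 20 to 120 N. Pads are 22 mm wide; open, the fingers measure 114 mm over their backs; the gripper's body (76 mm by 85 mm) begins 54 mm behind the grasp point. The pads swing forward as they close: fully open they stand 13 mm farther back than shut.
Start: joints at [0.884, 0.313, 1.498, -0, 1.331, -0.223], TCP at [234.872, 469.539, 231.294] pointing down, gripper open.
Joint ranges: [-2.94, 2.94], [-0.97, 2.17], [0.19, 2.56], [-1.23, 4.37], [0.02, 3.11], [-2.88, 2.88]. Speed limits (rad/s): [2.39, 2.39, 3.01, 3.14, 3.14, 3.14].

## Interface

Orientations are given as a unit quaternion [w, x, y, z].
In Python, from rig import ctrl gives the robot as it stands.
- The arm moves only by the shell command python3 -m pendant 'ROWS' [FORCE]. ROWS is JSON, a list that holds one entry, the list of rows, each a list of 5 numbers: the shift along the tool's x, y, z normalised to -1 to 1, where 1 is 200 mm, then the turn about the tool's z normalised to -1 to 1, where 1 is pi rad, then the opening, from 0 (shut) to 1 (fully open). In form: [[[dx, dy, dz, spin, hand], ...]]. A call has 1 to 12 rows; each row is the pose to reach, as a shift and turn from the pose commanded when the call began, along the tool's axes at that moment, turning the shorter way round; what a row does not reach only later rows make up. A row lasts 1/10 s, in which the tool goes at most 50 mm and 8.59 degrees, less where a joint would pass 70% of its speed; a pose out of reach is approached as far as the arm can. A call with a number of a shift or a turn outside -1 to 1 is refused whole. A call with a gripper value outside its range is refused whole. The fingers move at their own pace and stop on an object; FORCE is the grip in N (left out, the last holds). Time passes only in rows, so rows that repeat a pose let the fingers close. It gives the time, the measured TCP pose, the force, the opening and the grip force at its end, in the units of the state.
- ctrl.sense(): the state, without advancing time (a new reading comes with each control period).
- ctrl.capture(name): name is "scene" or "top" or "wrist"; returns (picture, depth): 480x640x3 uint8, blue, green, red; 480x640 float32, mm along the optical axis (not along the pixel's ray), 0 where there is no reading.
- ctrl.get_calibration(name): a dict with "K" (3x3 intrinsics, pixels), "D" ([k1, k2, p1, p2, k3] as OpenCV has them; the pictures are not rectified), "origin" and "rotation" of the camera in the world. Camera axes: x right, y down, z forward; pixel columns grow to the right and rows downward; lengths in mm; the calibration is good to about 2 mm. A picture is of the moment at which its call begins: read the wrist's pose just before it. get_calibration takes no time and is no camera call; for the wrist camera it gives the pose at the moment of the call.
- ctrl.finish_job(): hands the job in; it is judged then, once.
The state is a dict: "time_s": time; "joints": joint angles; "dq": joint speeds; "tau": joint torques, N m; "eef_pos": TCP position; "ee_rot": TCP orientation; "force": force on the tool from outside, world axes, zero at the start; "wrist_torque": the same for the moment, N m; "grip_width": opening from 0.0 (shut) to 1.0 (fully open); "grip_force": force on a finger pad.
Only numpy, scipy, OpenCV 4.12 (cv2) and the standard library are available. Lean on these libraries where they do the work, as an engineer would, in place of code of your own. Each camera call takes 0.05 s, during which the arm holds its last target. There are 200 camera calls.

## Working session

There is one attempt and no reset: what is moved stays moved. The work goes in short steps, Python scripts to look and compute and a shell command to move; the robot and the scene stay as the last step left them, time stands still between calls to the robot, and variables do not carry over. Pictures are saved under pics/ and viewed, at most 10 in all, crops included, and the job is handed in when it is done.

```bash
ls; mkdir -p pics; cat > h.py <<'E'
import numpy as np, cv2
from rig import ctrl
def ray(c,u,v):
    K=np.array(c["K"],float);D=np.array(c["D"],float)
    p=cv2.undistortPoints(np.array([[[u,v]]],float),K,D)[0,0]
    return np.array(c["origin"],float),np.array(c["rotation"],float).reshape(3,3)@np.array([p[0],p[1],1])
def onz(c,u,v,z):
    o,d=ray(c,u,v);return o+d*(z-o[2])/d[2]
def atd(c,u,v,dep):
    o,d=ray(c,u,v);return o+d*dep
E
python3 - <<'E'
from h import *
for n in("scene","top"):
    p,d=ctrl.capture(n);cv2.imwrite(f"pics/{n}0.png",p);np.save(f"{n}d.npy",d)
    c=ctrl.get_calibration(n);print(n,c)
print(ctrl.sense())
E
```

```text
pics
scene {'K': array([[570.55014089,   0.        , 325.61925887],
       [  0.        , 570.55014089, 238.11409438],
       [  0.        ,   0.        ,   1.        ]]), 'D': array([-0.03053054,  0.        ,  0.        ,  0.        ,  0.        ]), 'origin': array([-158.10325665, -425.89264173,  944.02691898]), 'rotation': array([-0.36166901,  0.82588634, -0.39716656,  0.17136512])}
top {'K': array([[559.06212818,   0.        , 319.63139953],
       [  0.        , 559.06212818, 235.42097006],
       [  0.        ,   0.        ,   1.        ]]), 'D': array([-0.0509994,  0.       ,  0.       ,  0.       ,  0.       ]), 'origin': array([ 328.66201361,  137.03609256, 1147.38701801]), 'rotation': array([ 0.0750221 , -0.70242967,  0.70422304, -0.07095174])}
{'time_s': 0.1, 'joints': array([ 8.83611148e-01,  3.13384113e-01,  1.49832262e+00,  3.05596385e-05,
        1.33102432e+00, -2.23385430e-01]), 'dq': array([ 0.00010479, -0.00176271, -0.00104881, -0.00030714, -0.00023411,
        0.00112526]), 'tau': array([ 2.08726109e-03, -4.12899220e+01, -2.60141534e+01, -1.99492119e-04,
        3.04036097e-03,  4.49513050e-05]), 'eef_pos': array([234.71259358, 469.36565985, 230.81188274]), 'ee_rot': array([-2.63615580e-04,  2.29830457e-01,  9.73230516e-01, -5.04690784e-04]), 'force': array([1.07220844, 0.86834038, 0.27892225]), 'wrist_torque': array([-0.02865132, -0.02792773,  0.03108324]), 'grip_force': 0.0, 'grip_width': 1.0017142146841387}
```

View pics/top0.png

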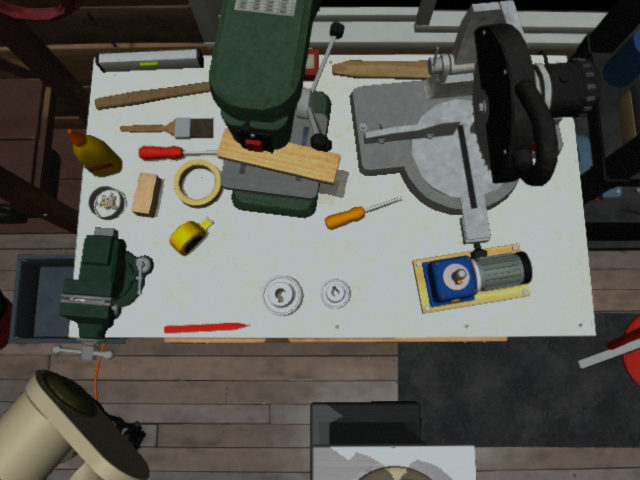

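View pics/scene0.png

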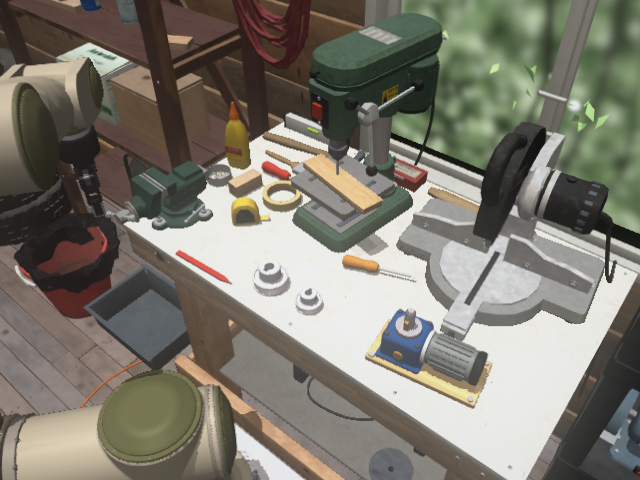

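The top view shows the larger pulley at about (282,295), a small look-alike at (336,292), the reducer shaft at about (459,275) with its motor to the right, and the tape and screwdriver further ahead. The scene view agrees, with the shaft at about (410,320).

```bash
cat >> h.py <<'E'
from scipy.spatial.transform import Rotation as R
def Rq(q): q=np.asarray(q,float); return R.from_quat([q[1],q[2],q[3],q[0]]).as_matrix() if q.size==4 else q.reshape(3,3)
def ray(c,u,v):
    p=cv2.undistortPoints(np.array([[[u,v]]],float),np.array(c["K"]),np.array(c["D"]))[0,0]
    return np.array(c["origin"],float),Rq(c["rotation"])@np.array([p[0],p[1],1])
def cloud(c,d):
    v,u=np.nonzero(d>0)
    p=cv2.undistortPoints(np.stack([u,v],1).astype(float)[:,None],np.array(c["K"]),np.array(c["D"]))[:,0]
    P=(np.c_[p,np.ones(len(p))]*d[v,u][:,None])@Rq(c["rotation"]).T+np.array(c["origin"])
    o=np.zeros(d.shape+(3,));o[v,u]=P;return o
def circ(P):
    c,r=cv2.minEnclosingCircle(P[:,:2].astype(np.float32));return c,r
E
python3 - <<'E'
from h import *
c=ctrl.get_calibration("top");d=np.load("topd.npy");P=cloud(c,d)
for n,(x0,x1,y0,y1) in dict(pul=(255,310,268,322),small=(318,356,272,312)).items():
    Q=P[y0:y1,x0:x1].reshape(-1,3)
    for a,b in((15,40),(40,70)):
        q=Q[(Q[:,2]>a)&(Q[:,2]<b)];
        if len(q)>4: print(n,a,circ(q),np.median(q[:,2]),len(q))
Q=P[235:320,405:540].reshape(-1,3)
for a,b in((5,20),(70,80),(82,92),(100,140)):
    q=Q[(Q[:,2]>a)&(Q[:,2]<b)]; print('red',a,cv2.minAreaRect(q[:,:2].astype(np.float32)),circ(q),q.mean(0),len(q))
im=cv2.imread("pics/top0.png")
hsv=cv2.cvtColor(im,cv2.COLOR_BGR2HSV)
m=cv2.inRange(hsv,(105,120,60),(125,255,255));m[:, :405]=0;m[:235]=0;m[320:]=0;m[:,540:]=0
v,u=np.nonzero(m);print('blue px',u.mean(),v.mean(),cv2.minAreaRect(np.stack([u,v],1).astype(np.float32)))
for u,v,z in((282,295,54),(336,292,30),(459,275,131),(414,263,15),(424,312,15),(530,294,15),(518,244,15)): print((u,v),onz(c,u,v,z).round(1))
s=cv2.imread("pics/scene0.png")
A=cv2.resize(im[235:325,250:550],None,fx=2.66,fy=2.66,interpolation=cv2.INTER_CUBIC)
B=cv2.resize(s[250:410,240:500],(800,492)[:2],interpolation=cv2.INTER_CUBIC)[:360]
cv2.imwrite("pics/c1.png",np.vstack([cv2.resize(A,(800,240)),B]))
E
```

```text
pul 15 ((442.2001037597656, 221.62635803222656), 40.41764831542969) 25.59657016036101 776
pul 40 ((441.6126708984375, 221.62008666992188), 24.577898025512695) 54.76352334613193 387
small 15 ((445.8255920410156, 113.39826202392578), 29.71352195739746) 19.825493364028034 482
small 40 ((445.7265930175781, 113.45897674560547), 17.85482406616211) 41.94704936234632 134
red 5 ((481.18853759765625, -173.19354248046875), (286.473876953125, 174.91355895996094), 89.58204650878906) ((483.14788818359375, -173.2078399658203), 165.8116912841797) [ 467.68902141 -156.85069358   12.76142611] 2106
red 70 ((478.8551025390625, -172.57847595214844), (79.5824966430664, 192.6903533935547), 8.990151405334473) ((477.234130859375, -171.4946746826172), 99.09534454345703) [ 476.27329352 -165.18116442   75.8909182 ] 2009
red 82 ((478.19720458984375, -175.29991149902344), (67.80489349365234, 185.0679931640625), 7.5595269203186035) ((477.8923645019531, -172.76339721679688), 95.27111053466797) [ 472.85912755 -137.72439859   86.06654601] 568
red 100 ((466.8123779296875, -117.24600219726562), (19.457735061645508, 23.73345947265625), 89.15131378173828) ((466.6889953613281, -116.92433166503906), 12.52880859375) [ 467.30000948 -115.60964227  123.15070705] 142
blue px 449.34801381692574 280.9041450777202 ((450.0810852050781, 280.4864501953125), (44.058921813964844, 48.99089050292969), 80.53767395019531)
(282, 295) [439.2 217.   54. ]
(336, 292) [447.4 110.8  30. ]
(459, 275) [ 466.9 -112.7  131. ]
(414, 263) [507.9 -49.9  15. ]
(424, 312) [407.9 -66.6  15. ]
(530, 294) [ 443.  -284.8   15. ]
(518, 244) [ 546.8 -267.6   15. ]
```

View pics/c1.png

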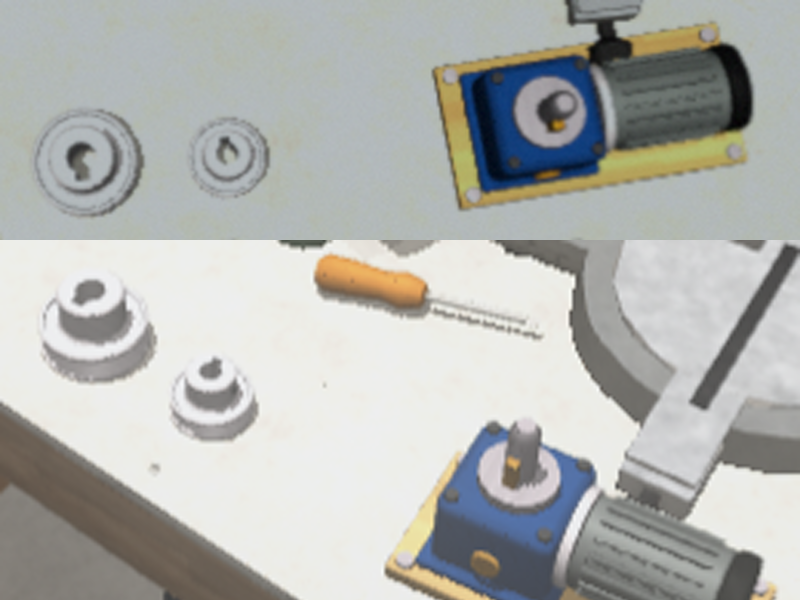

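The key shows brass on the shaft's -x side in both views, and the pulley's keyway also opens towards world -x. I'll go above the pulley for a close look.

```bash
cat >> h.py <<'E'
def go(x,y,z,yaw=None):
    """row numbers to TCP x,y,z; yaw = world direction of tool y (mod pi)"""
    s=ctrl.sense();M=Rq(s["ee_rot"]);dl=M.T@(np.array([x,y,z])-s["eef_pos"])
    a=np.arctan2(M[1,1],M[0,1]);sp=0
    if yaw is not None: sp=-((yaw-a+np.pi/2)%np.pi-np.pi/2)
    print("t",round(s["time_s"],2),"tcp",s["eef_pos"].round(1),"tooly",round(a,3),"F",s["force"].round(1),"T",s["wrist_torque"].round(2),"q",s["joints"].round(2),"w",round(s["grip_width"],3),
      "\n  row",(dl/200).round(4),"spin",round(sp/np.pi,4))
E
python3 - <<'E'
from h import *
go(442,221.6,230)
c=ctrl.get_calibration("wrist");s=ctrl.sense();M=Rq(s["ee_rot"])
print("cam in tool",M.T@(np.array(c["origin"])-s["eef_pos"]),(M.T@Rq(c["rotation"])).round(2),c["K"])
P=cloud(ctrl.get_calibration("top"),np.load("topd.npy")).reshape(-1,3)
for x0 in range(520,640,20):
  for y in (-190,-160,-130,-100):
    q=P[(abs(P[:,0]-x0)<10)&(abs(P[:,1]-y)<15)]; print(x0,y,q[:,2].max().round() if len(q) else None,end='; ')
E
```

```text
t 0.1 tcp [234.7 469.4 230.8] tooly 1.107 F [1.1 0.9 0.3] T [-0.03 -0.03  0.03] q [ 0.88  0.31  1.5   0.    1.33 -0.22] w 1.002 
  row [-1.4811 -0.6443  0.0044] spin 0.0
cam in tool [  71.06313729    0.37542978 -142.79321411] [[ 0.   -0.96 -0.28]
 [ 1.    0.    0.  ]
 [ 0.   -0.28  0.96]] [[373.28393399   0.         326.90123441]
 [  0.         373.28393399 235.51270746]
 [  0.           0.           1.        ]]
520 -190 69.0; 520 -160 75.0; 520 -130 77.0; 520 -100 19.0; 540 -190 45.0; 540 -160 56.0; 540 -130 6.0; 540 -100 8.0; 560 -190 420.0; 560 -160 420.0; 560 -130 7.0; 560 -100 7.0; 580 -190 436.0; 580 -160 438.0; 580 -130 6.0; 580 -100 8.0; 600 -190 446.0; 600 -160 446.0; 600 -130 6.0; 600 -100 6.0; 620 -190 445.0; 620 -160 448.0; 620 -130 59.0; 620 -100 51.0;
```

```bash
python3 -m pendant '[[[-0.25,-0.1,0,0,1],[-0.5,-0.2,0,0,1],[-0.75,-0.32,0,0,1],[-1,-0.43,0.1,0,1],[-1,-0.43,0.2,0,1],[-1,-0.43,0.2,0,1]]]'; python3 - <<'E'
from h import *
go(442,221.6,180)
E
```

```text
time_s: 0.7
eef_pos: [375.3, 300.8, 188.6]
ee_rot: [-0.002, 0.232, 0.973, -0.002]
force: [-0.4, 0.6, -0.4]
grip_width: 1.0
grip_force: 0.0
t 0.7 tcp [375.3 300.8 188.6] tooly 1.103 F [-0.4  0.6 -0.4] T [-0.03 -0.01 -0.05] q [ 0.43  0.26  1.69 -0.    1.2  -0.67] w 1.0 
  row [-0.4762 -0.203   0.0422] spin 0.0
```

```bash
python3 -m pendant '[[[-0.2,-0.1,0.02,0,1],[-0.476,-0.203,0.042,0,1],[-0.476,-0.203,0.042,0,1],[-0.476,-0.203,0.042,0,1],[-0.476,-0.203,0.042,0,1]]]'; python3 - <<'E'
from h import *
c=ctrl.get_calibration("wrist");p,d=ctrl.capture("wrist")
cv2.imwrite("pics/w1.png",p);np.save("w1d.npy",d)
import pickle;pickle.dump(c,open("w1c.pkl","wb"))
P=cloud(c,d).reshape(-1,3);P=P[np.hypot(P[:,0]-442,P[:,1]-222)<60]
for a,b in((20,32),(48,60)):
    q=P[(P[:,2]>a)&(P[:,2]<b)];print(circ(q),np.median(q[:,2]),len(q))
go(442,222,180)
E
```

```text
time_s: 1.2
eef_pos: [441.5, 225.5, 183.3]
ee_rot: [-0.0, 0.229, 0.973, 0.0]
force: [0.1, 0.3, -0.6]
grip_width: 0.999
grip_force: 0.0
((444.28631591796875, 220.8909454345703), 40.22277069091797) 24.54320045871947 3896
((444.3196716308594, 220.8713836669922), 24.348350524902344) 54.05001513832332 2417
t 1.25 tcp [441.4 225.6 183.3] tooly 1.109 F [-0.3 -0.2  0.3] T [0.03 0.01 0.02] q [ 0.24  0.29  1.66  0.    1.19 -0.87] w 1.001 
  row [-0.0107 -0.0147  0.0166] spin 0.0
```

View pics/w1.png

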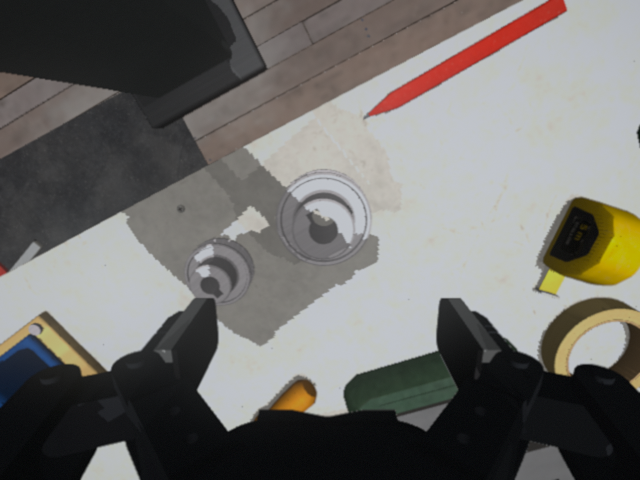

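The larger pulley is at (325,215), partly in the arm's shadow, and its bore is at about (322,225). I'll measure the keyway direction from the depth data.

```bash
cat >> h.py <<'E'
def hole(c,d,ctr,zt,r=20,plot=None):
    v,u=np.indices(d.shape);uv=np.stack([u.ravel(),v.ravel()],1).astype(float)
    p=cv2.undistortPoints(uv[:,None],np.array(c["K"]),np.array(c["D"]))[:,0]
    D=np.c_[p,np.ones(len(p))]@Rq(c["rotation"]).T;o=np.array(c["origin"])
    X=o+D*((zt-o[2])/D[:,2])[:,None];Z=o[2]+D[:,2]*d.ravel()
    h=(np.hypot(X[:,0]-ctr[0],X[:,1]-ctr[1])<r)&((Z<zt-3)|(d.ravel()==0))
    return X[h,:2]-ctr
E
python3 - <<'E'
from h import *;import pickle
c=pickle.load(open("w1c.pkl","rb"));d=np.load("w1d.npy")
q=hole(c,d,np.array([444.3,220.9]),54)
print(len(q),q.mean(0))
a=np.degrees(np.arctan2(q[:,1],q[:,0]));r=np.hypot(q[:,0],q[:,1])
for k in range(-180,180,15):
    s=(a>=k)&(a<k+15);print(k,round(r[s].max(),1) if s.any() else 0,end='; ')
f=q[r>12.3];print('key px',len(f),f.mean(0) if len(f) else 0)
go(444,221,180)
# same from the top camera
c=ctrl.get_calibration("top");q=hole(c,np.load("topd.npy"),np.array([441.8,221.6]),54);r=np.hypot(*q.T);f=q[r>12.3];print("\ntop",len(q),q.mean(0),f)
E
```

```text
708 [-2.54581812  0.09051907]
-180 17.0; -165 17.4; -150 10.9; -135 15.2; -120 19.3; -105 10.3; -90 10.0; -75 9.8; -60 10.2; -45 9.9; -30 9.7; -15 10.1; 0 10.2; 15 10.2; 30 10.3; 45 11.4; 60 10.3; 75 10.9; 90 10.9; 105 10.6; 120 10.9; 135 11.0; 150 13.4; 165 17.6; key px 86 [-14.3992906   -1.26818783]
t 1.25 tcp [441.4 225.6 183.3] tooly 1.109 F [-0.3 -0.2  0.3] T [0.03 0.01 0.02] q [ 0.24  0.29  1.66  0.    1.19 -0.87] w 1.001 
  row [-0.0219 -0.0147  0.0166] spin 0.0

top 120 [-1.77979376 -0.57352303] [[ 15.08025806  11.33751392]
 [  9.18483604  17.14637846]
 [  7.15642564 -16.24505624]
 [ -4.60337683 -14.39472315]
 [ -6.51550471  11.03483812]
 [-10.43083057   7.06677263]
 [-12.38954275   3.12919227]
 [-12.39269343   1.1734712 ]
 [-12.39588526  -0.78213158]
 [-12.39911822  -2.73761794]
 [-12.40239233  -4.69298979]
 [-12.41589997 -12.51336988]
 [-14.3437723    1.14977219]
 [-14.34691694  -0.80515362]
 [-14.35010335  -2.7599631 ]
 [-14.3533315   -4.71465813]
 [-16.29354443   1.12611519]
 [-16.29664195  -0.82813476]
 [-16.29978185  -2.78226845]
 [-16.30296412  -4.73628777]]
```

```bash
python3 -m pendant '[[[-0.022,-0.005,0.1,0,1],[-0.022,-0.005,0.3,0,1],[-0.022,-0.005,0.5,0,1],[-0.022,-0.005,0.5,0,1],[-0.022,-0.005,0.5,0,1],[-0.022,-0.005,0.5,0,1]]]'; python3 - <<'E'
from h import *
go(443.7,221.1,26)
E
```

```text
time_s: 1.85
eef_pos: [446.6, 222.2, 85.1]
ee_rot: [0.002, 0.229, 0.973, 0.001]
force: [-0.7, 0.3, 0.8]
grip_width: 1.0
grip_force: 0.0
t 1.85 tcp [446.6 222.2  85.1] tooly 1.108 F [-0.7  0.3  0.8] T [0.06 0.01 0.02] q [ 0.23  0.43  1.76  0.    0.95 -0.88] w 1.0 
  row [ 0.0115 -0.0121  0.2955] spin 0.0
```

```bash
python3 -m pendant '[[[0.01,-0.01,0.1,0,1],[0.01,-0.01,0.2,0,1],[0.01,-0.01,0.23,0,1],[0.01,-0.01,0.23,0,1],[0.01,-0.01,0.23,0,1],[0.01,-0.01,0.23,0,1],[0.01,-0.01,0.23,0,1],[0.01,-0.01,0.23,0,1]]]'; python3 - <<'E'
from h import *
go(443.7,221.1,26)
E
```

```text
time_s: 2.65
eef_pos: [443.3, 220.6, 37.3]
ee_rot: [0.0, 0.23, 0.973, 0.0]
force: [0.3, 0.4, 0.5]
grip_width: 1.006
grip_force: 0.0
t 2.65 tcp [443.3 220.6  37.3] tooly 1.107 F [0.3 0.4 0.5] T [-0.05 -0.01 -0.04] q [ 0.22  0.5   1.8  -0.    0.84 -0.88] w 1.006 
  row [-0.0007  0.0034  0.0565] spin 0.0
```

```bash
python3 -m pendant '[[[0,0.003,0.05,0,1],[0,0.003,0.05,0,1],[0,0.003,0.05,0,1],[0,0.003,0.05,0,0.4],[0,0.003,0.05,0,0.4],[0,0.003,0.05,0,0.4],[0,0.003,0.05,0,0.4],[0,0.003,0.05,0,0.4],[0,0.003,0.05,0,0.4],[0,0.003,0.05,0,0.4]]]' 70; python3 - <<'E'
from h import *
go(443.7,221.1,26)
E
```

```text
time_s: 3.65
eef_pos: [443.6, 221.2, 27.4]
ee_rot: [0.0, 0.23, 0.973, 0.0]
force: [-0.9, 1.2, 5.2]
grip_width: 0.548
grip_force: 73.5
t 3.65 tcp [443.6 221.2  27.4] tooly 1.107 F [-0.9  1.2  5.2] T [ 0.08  0.23 -0.06] q [ 0.23  0.52  1.8   0.    0.82 -0.88] w 0.548 
  row [-0.0007 -0.0002  0.0071] spin 0.0
```

```bash
python3 -m pendant '[[[0,0,-0.1,0,0.4],[0,0,-0.3,0,0.4],[0,0,-0.5,0,0.4],[0,0,-0.7,0,0.4],[-0.1,-0.2,-0.85,0,0.4],[-0.2,-0.42,-1,0,0.4],[-0.3,-0.64,-1,0,0.4],[-0.38,-0.82,-1,0,0.4],[-0.38,-0.82,-1,0,0.4],[-0.38,-0.82,-1,0,0.4],[-0.38,-0.82,-1,0,0.4],[-0.38,-0.82,-1,0,0.4]]]'; python3 -m pendant '[[[0,0,-0.2,0,0.4],[0,0,-0.35,0,0.4],[0,0,-0.35,0,0.4],[0,0,-0.35,0,0.4],[0,0,-0.35,0,0.4],[0,0,-0.35,0,0.4]]]'; python3 - <<'E'
from h import *
c=ctrl.get_calibration("wrist");p,d=ctrl.capture("wrist")
cv2.imwrite("pics/w2.png",p);np.save("w2d.npy",d)
import pickle;pickle.dump(c,open("w2c.pkl","wb"))
P=cloud(c,d).reshape(-1,3)
for a,b,r in((84,90,45),(110,140,40)):
    q=P[(P[:,2]>a)&(P[:,2]<b)&(np.hypot(P[:,0]-467,P[:,1]+117)<r)];print(circ(q) if len(q) else 0,np.median(q[:,2]),len(q))
go(467,-117,200)
E
```

```text
time_s: 4.85
eef_pos: [437.7, 41.3, 226.5]
ee_rot: [-0.0, 0.229, 0.973, 0.0]
force: [0.2, 0.1, -5.9]
grip_width: 0.548
grip_force: 75.5
time_s: 5.45
eef_pos: [437.5, 40.6, 295.5]
ee_rot: [-0.001, 0.23, 0.973, -0.0]
force: [-0.1, 0.0, -6.3]
grip_width: 0.547
grip_force: 76.1
((472.6217346191406, -116.43235778808594), 26.203693389892578) 86.21079293870733 1134
((472.4624328613281, -116.077880859375), 10.128003120422363) 126.40396638255805 483
t 5.5 tcp [437.6  40.5 295.7] tooly 1.107 F [-0.8 -0.5 -5.8] T [-0.02 -0.06  0.02] q [-0.18  0.08  1.62  0.    1.45 -1.28] w 0.544 
  row [-0.4848 -0.6384  0.478 ] spin 0.0
```

View pics/w2.png

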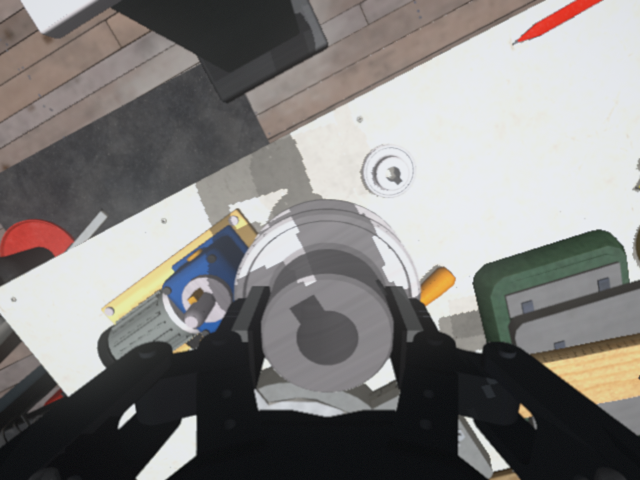

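The pulley is held square. Its bore is at (327,338) with the keyway towards (300,300), and the shaft is at (197,305) with brass visible at about (195,297).

```bash
python3 - <<'E'
from h import *;import pickle
c=pickle.load(open("w2c.pkl","rb"));d=np.load("w2d.npy");p=cv2.imread("pics/w2.png");P=cloud(c,d)
s=ctrl.sense();t=s["eef_pos"]
# pulley in hand: top face
Q=P.reshape(-1,3);q=Q[(np.hypot(Q[:,0]-t[0],Q[:,1]-t[1])<45)]
q=q[(q[:,2]>t[2]-40)&(q[:,2]<t[2]+60)];hh=np.histogram(q[:,2]-t[2],np.arange(-40,61,4));print(list(zip(hh[1],hh[0])))
u,v=327,338
zt=np.median(P[365:385,300:355,2]);print("hub top z-tcp",zt-t[2])
# hub face: pixel region near z
f=(abs(P[...,2]-zt)<2);f[:,:240]=0;f[:,410:]=0;f[:270]=0
X=P[f];print("face circ",circ(X),len(X), "tcp",t)
m=np.zeros(d.shape,np.uint8);m[270:400,255:400]=1
ctr=np.array(t[:2]);h=hole(c,np.where(m,d,zt*0+1),ctr,zt,20)
E
python3 - <<'E'
from h import *;import pickle
c=pickle.load(open("w2c.pkl","rb"));d=np.load("w2d.npy");p=cv2.imread("pics/w2.png")
P=cloud(c,d);t=ctrl.sense()["eef_pos"]
zt=np.median(P[365:385,300:355,2])
a=onz(c,327,338,zt);b=onz(c,300,300,zt);print("bore",a-t,"keyway dir",np.arctan2(*(b-a)[1::-1]))
hsv=cv2.cvtColor(p,cv2.COLOR_BGR2HSV);m=cv2.inRange(hsv,(12,110,60),(32,255,255));m[:275]=0;m[335:]=0;m[:,:165]=0;m[:,235:]=0
n,l,st,ce=cv2.connectedComponentsWithStats(m)
for i in range(1,n):
    if st[i,4]>8:
        X=P[l==i];X=X[X[:,2]>0];print(st[i],ce[i],np.median(X,0),onz(c,*ce[i],106),np.percentile(X[:,2],[5,50,95]))
cr=p[180:360,90:290];cv2.imwrite("pics/w2c.png",cv2.resize(cr,(660,594),interpolation=cv2.INTER_CUBIC))
E
```

```text
[(np.int64(-40), np.int64(0)), (np.int64(-36), np.int64(0)), (np.int64(-32), np.int64(1)), (np.int64(-28), np.int64(131)), (np.int64(-24), np.int64(1035)), (np.int64(-20), np.int64(72)), (np.int64(-16), np.int64(115)), (np.int64(-12), np.int64(156)), (np.int64(-8), np.int64(2408)), (np.int64(-4), np.int64(6453)), (np.int64(0), np.int64(565)), (np.int64(4), np.int64(680)), (np.int64(8), np.int64(931)), (np.int64(12), np.int64(1115)), (np.int64(16), np.int64(1202)), (np.int64(20), np.int64(1350)), (np.int64(24), np.int64(10246)), (np.int64(28), np.int64(686)), (np.int64(32), np.int64(600)), (np.int64(36), np.int64(994)), (np.int64(40), np.int64(624)), (np.int64(44), np.int64(787)), (np.int64(48), np.int64(1254)), (np.int64(52), np.int64(2186)), (np.int64(56), np.int64(3449))]
hub top z-tcp 26.42957781433455
face circ ((433.5042724609375, 42.48444747924805), 29.691165924072266) 9981 tcp [437.58489375  40.51667565 295.7376294 ]
bore [ 0.87873758  0.14888805 26.42957781] keyway dir -3.0442946883308935
[188 296   9   8  51] [192.11764706 299.45098039] [ 460.10937503 -116.82445399  107.94313802] [ 460.44867134 -118.02849084  106.        ] [106.24562905 107.94313802 109.04843966]
```

View pics/w2c.png

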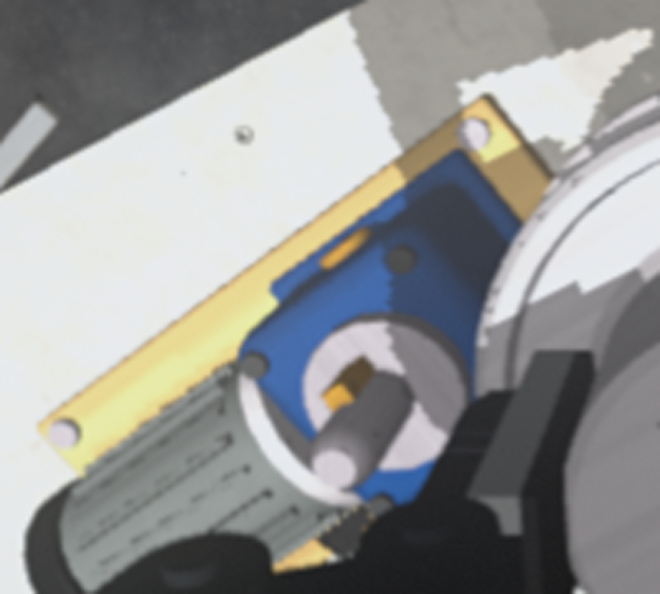

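```bash
python3 - <<'E'
from h import *
for n in("top","scene"):
    c=ctrl.get_calibration(n);P=cloud(c,np.load(n+"d.npy")).reshape(-1,3)
    for nm,(x,y),r,zs in(("shoulder",(470,-117),32,(84,90)),("shaft",(470,-117),22,(112,123)),("sheave",(443,221),50,(22,30)),("hub",(443,221),40,(50,58))):
        q=P[(np.hypot(P[:,0]-x,P[:,1]-y)<r)&(P[:,2]>zs[0])&(P[:,2]<zs[1])]
        if len(q)>3: print(n,nm,circ(q),len(q))
go(471.7,-116.3,200,1.107+0.3)
E
```

```text
top shoulder ((469.8030090332031, -117.46521759033203), 26.179733276367188) 359
top shaft ((466.023681640625, -114.1911392211914), 10.618288040161133) 17
top sheave ((442.0228271484375, 221.53848266601562), 40.23090744018555) 674
top hub ((441.93896484375, 220.8647003173828), 24.289445877075195) 331
scene shoulder ((469.7874450683594, -119.33673095703125), 25.930255889892578) 248
scene shaft ((468.9734802246094, -119.40424346923828), 10.770638465881348) 49
scene sheave ((440.7601013183594, 217.3483428955078), 41.03515625) 280
scene hub ((441.5133056640625, 218.34471130371094), 25.580228805541992) 188
t 5.5 tcp [437.6  40.5 295.7] tooly 1.107 F [-0.8 -0.5 -5.8] T [-0.02 -0.06  0.02] q [-0.18  0.08  1.62  0.    1.45 -1.28] w 0.544 
  row [-0.5042 -0.6247  0.478 ] spin -0.0954
```

```bash
python3 -m pendant '[[[-0.1,-0.13,0.1,-0.03,0.4],[-0.25,-0.31,0.2,-0.06,0.4],[-0.38,-0.48,0.3,-0.095,0.4],[-0.505,-0.625,0.4,-0.095,0.4],[-0.505,-0.625,0.45,-0.095,0.4],[-0.505,-0.625,0.45,-0.095,0.4],[-0.505,-0.625,0.45,-0.095,0.4],[-0.505,-0.625,0.45,-0.095,0.4],[-0.505,-0.625,0.45,-0.095,0.4],[-0.505,-0.625,0.45,-0.095,0.4]]]'; python3 - <<'E'
from h import *
go(471.9,-116.5,160,1.107+0.3)
E
```

```text
time_s: 6.5
eef_pos: [472.5, -116.2, 207.4]
ee_rot: [0.0, 0.082, 0.997, -0.0]
force: [0.1, 0.4, -5.3]
grip_width: 0.546
grip_force: 76.2
t 6.5 tcp [ 472.5 -116.2  207.4] tooly 1.406 F [ 0.1  0.4 -5.3] T [0.05 0.02 0.01] q [-0.48  0.25  1.65  0.    1.24 -1.89] w 0.546 
  row [ 0.0028 -0.0019  0.2371] spin -0.0002
```

```bash
python3 -m pendant '[[[0.003,-0.002,0.1,0,0.4],[0.003,-0.002,0.2,0,0.4],[0.003,-0.002,0.23,0,0.4],[0.003,-0.002,0.25,0,0.4],[0.003,-0.002,0.27,0,0.4],[0.003,-0.002,0.29,0,0.4],[0.003,-0.002,0.29,0,0.4],[0.003,-0.002,0.29,0,0.4],[0.003,-0.002,0.29,0,0.4]]]'; python3 - <<'E'
from h import *
go(471.9,-116.5,137)
E
```

```text
time_s: 7.4
eef_pos: [471.8, -117.0, 149.2]
ee_rot: [0.0, 0.083, 0.997, -0.0]
force: [-0.4, 0.6, -5.9]
grip_width: 0.546
grip_force: 76.1
t 7.4 tcp [ 471.8 -117.   149.2] tooly 1.405 F [-0.4  0.6 -5.9] T [-0.04 -0.    0.01] q [-0.48  0.31  1.73  0.    1.1  -1.89] w 0.546 
  row [0.0002 0.0025 0.0611] spin 0.0
```

No contact yet. I'll descend in small steps towards the key's top, expected at TCP z of about 135.6.

```bash
python3 -m pendant '[[[0,0.001,0.015,0,0.4],[0,0.001,0.03,0,0.4],[0,0.001,0.045,0,0.4],[0,0.001,0.045,0,0.4],[0,0.001,0.045,0,0.4],[0,0.001,0.045,0,0.4]]]'; python3 - <<'E'
from h import *
go(471.9,-116.5,135)
E
python3 -m pendant '[[[0,0,0.005,0,0.4],[0,0,0.01,0,0.4],[0,0,0.015,0,0.4],[0,0,0.015,0,0.4],[0,0,0.015,0,0.4]]]'; python3 - <<'E'
from h import *
go(471.9,-116.5,135)
E
```

```text
time_s: 8.0
eef_pos: [471.8, -116.7, 140.0]
ee_rot: [0.0, 0.083, 0.997, -0.0]
force: [-0.5, -0.1, -5.8]
grip_width: 0.545
grip_force: 76.2
t 8.0 tcp [ 471.8 -116.7  140. ] tooly 1.405 F [-0.5 -0.1 -5.8] T [-0.02  0.02 -0.04] q [-0.48  0.32  1.74  0.    1.08 -1.89] w 0.545 
  row [-0.0004  0.0012  0.0248] spin 0.0
time_s: 8.5
eef_pos: [471.7, -116.7, 136.9]
ee_rot: [-0.0, 0.083, 0.997, 0.0]
force: [0.4, -0.9, -5.9]
grip_width: 0.546
grip_force: 76.2
t 8.5 tcp [ 471.7 -116.7  136.9] tooly 1.405 F [ 0.4 -0.9 -5.9] T [ 0.03  0.01 -0.05] q [-0.48  0.33  1.74 -0.    1.07 -1.89] w 0.546 
  row [-0.0007  0.0012  0.0094] spin 0.0
```

Lateral force is zero, so the pulley is over the shaft with clearance. I'll ease on down to the key.

```bash
python3 -m pendant '[[[0,0,0.003,0,0.4],[0,0,0.006,0,0.4],[0,0,0.008,0,0.4],[0,0,0.008,0,0.4],[0,0,0.008,0,0.4]]]'; python3 -m pendant '[[[0,0,0.003,0,0.4],[0,0,0.005,0,0.4],[0,0,0.005,0,0.4],[0,0,0.005,0,0.4]]]'
```

```text
time_s: 9.0
eef_pos: [471.8, -116.7, 135.4]
ee_rot: [0.0, 0.083, 0.997, -0.0]
force: [0.4, 1.3, -4.3]
grip_width: 0.545
grip_force: 76.4
time_s: 9.4
eef_pos: [472.0, -116.8, 134.8]
ee_rot: [0.0, 0.083, 0.997, -0.0]
force: [-1.4, 1.3, 3.9]
grip_width: 0.546
grip_force: 77.2
```

The pulley is resting on the key with about 10 N of bearing force, at the expected height. Now I'll turn it back gently towards alignment.

```bash
python3 -m pendant '[[[0,0,0,0.015,0.4],[0,0,0,0.03,0.4],[0,0,0,0.045,0.4],[0,0,0,0.055,0.4],[0,0,0,0.055,0.4],[0,0,0,0.055,0.4]]]'; python3 -m pendant '[[[0,0,0,0.01,0.4],[0,0,0.002,0.02,0.4],[0,0,0.002,0.02,0.4],[0,0,0.002,0.02,0.4]]]';python3 -m pendant '[[[0,0,0,0.01,0.4],[0,0,0.002,0.02,0.4],[0,0,0.002,0.02,0.4],[0,0,0.002,0.02,0.4]]]'; python3 - <<'E'
from h import *
go(471.9,-116.5,135)
E
```

```text
time_s: 10.0
eef_pos: [472.0, -117.4, 134.6]
ee_rot: [0.001, 0.168, 0.986, -0.001]
force: [-0.6, -5.1, 2.5]
grip_width: 0.547
grip_force: 77.3
time_s: 10.4
eef_pos: [471.3, -116.2, 133.2]
ee_rot: [-0.001, 0.199, 0.98, 0.001]
force: [0.4, -0.5, -6.1]
grip_width: 0.549
grip_force: 76.3
time_s: 10.8
eef_pos: [471.6, -116.5, 133.2]
ee_rot: [-0.0, 0.229, 0.973, 0.0]
force: [-0.9, 0.2, -5.6]
grip_width: 0.547
grip_force: 76.2
t 10.8 tcp [ 471.6 -116.5  133.2] tooly 1.108 F [-0.9  0.2 -5.6] T [ 0.01 -0.01  0.  ] q [-0.48  0.33  1.75  0.    1.06 -1.59] w 0.547 
  row [-0.0014  0.0007 -0.0089] spin 0.0
```

The keyway has dropped over the key: force is back to the free weight and TCP z is below the key height. I'll lower it along the key.

```bash
python3 -m pendant '[[[0,0,0.008,0,0.4],[0,0,0.016,0,0.4],[0,0,0.025,0,0.4],[0,0,0.025,0,0.4],[0,0,0.025,0,0.4]]]'; python3 - <<'E'
from h import *
go(471.9,-116.5,115)
E
```

```text
time_s: 11.3
eef_pos: [471.7, -116.7, 128.5]
ee_rot: [-0.0, 0.23, 0.973, 0.0]
force: [0.2, 0.8, -5.5]
grip_width: 0.542
grip_force: 76.2
t 11.3 tcp [ 471.7 -116.7  128.5] tooly 1.107 F [ 0.2  0.8 -5.5] T [-0.05  0.05  0.06] q [-0.48  0.34  1.75  0.    1.05 -1.59] w 0.542 
  row [-0.0005  0.0013  0.0673] spin 0.0
```

```bash
python3 -m pendant '[[[0,0,0.015,0,0.4],[0,0,0.03,0,0.4],[0,0,0.045,0,0.4],[0,0,0.06,0,0.4],[0,0,0.06,0,0.4],[0,0,0.06,0,0.4],[0,0,0.06,0,0.4]]]'; python3 -m pendant '[[[0,0,0.005,0,0.4],[0,0,0.008,0,0.4],[0,0,0.008,0,0.4],[0,0,0.008,0,0.4]]]'; python3 - <<'E'
from h import *
go(471.9,-116.5,113)
E
```

```text
time_s: 12.0
eef_pos: [471.8, -116.8, 116.6]
ee_rot: [0.0, 0.23, 0.973, -0.0]
force: [0.0, -0.4, -4.9]
grip_width: 0.546
grip_force: 76.2
time_s: 12.4
eef_pos: [471.7, -116.7, 114.9]
ee_rot: [-0.0, 0.23, 0.973, -0.0]
force: [0.2, 0.0, -5.5]
grip_width: 0.545
grip_force: 76.2
t 12.4 tcp [ 471.7 -116.7  114.9] tooly 1.107 F [ 0.2  0.  -5.5] T [0.03 0.03 0.  ] q [-0.48  0.36  1.77 -0.    1.02 -1.59] w 0.545 
  row [-0.0004  0.0013  0.0095] spin 0.0
```

Key contact was at 134.8, so the shoulder should be at about 112.8.

```bash
python3 -m pendant '[[[0,0,0.004,0,0.4],[0,0,0.008,0,0.4],[0,0,0.008,0,0.4],[0,0,0.008,0,0.4]]]';python3 -m pendant '[[[0,0,0.002,0,0.4],[0,0,0.004,0,0.4],[0,0,0.004,0,0.4],[0,0,0.004,0,0.4]]]'
```

```text
time_s: 12.8
eef_pos: [471.8, -116.8, 113.4]
ee_rot: [0.0, 0.23, 0.973, -0.0]
force: [-1.1, 0.2, -2.6]
grip_width: 0.544
grip_force: 76.5
time_s: 13.2
eef_pos: [471.8, -116.8, 113.4]
ee_rot: [0.0, 0.23, 0.973, -0.0]
force: [-4.7, 2.9, 7.7]
grip_width: 0.545
grip_force: 78.0
```

The pulley is firmly on the shoulder with about 13 N. Releasing and rising.

```bash
python3 -m pendant '[[[0,0,-0.003,0,0.4],[0,0,-0.003,0,0.65],[0,0,-0.003,0,0.8],[0,0,-0.003,0,0.9],[0,0,-0.003,0,0.9],[0,0,-0.003,0,0.9],[0,0,-0.003,0,0.9]]]'; python3 -m pendant '[[[0,0,-0.05,0,0.9],[0,0,-0.15,0,0.9],[0,0,-0.3,0,0.9],[0,0,-0.5,0,0.9],[0,0,-0.65,0,0.9],[0,0,-0.65,0,0.9],[0,0,-0.65,0,0.9]]]'; python3 - <<'E'
from h import *
c=ctrl.get_calibration("wrist");p,d=ctrl.capture("wrist");cv2.imwrite("pics/w3.png",p)
P=cloud(c,d).reshape(-1,3)
for a,b,r in((105,117,50),(136,146,40)):
    q=P[(P[:,2]>a)&(P[:,2]<b)&(np.hypot(P[:,0]-472,P[:,1]+117)<r)];print(circ(q),np.median(q[:,2]),len(q))
go(472,-117,250)
E
```

```text
time_s: 13.9
eef_pos: [471.7, -116.7, 113.1]
ee_rot: [0.0, 0.23, 0.973, -0.0]
force: [-0.1, 0.7, -0.7]
grip_width: 0.899
grip_force: 0.0
time_s: 14.6
eef_pos: [471.7, -116.7, 243.6]
ee_rot: [0.0, 0.23, 0.973, -0.0]
force: [0.1, -0.4, -0.9]
grip_width: 0.9
grip_force: 0.0
((472.65185546875, -117.04339599609375), 40.212459564208984) 110.51619277396338 4456
((472.55206298828125, -117.06599426269531), 24.243743896484375) 140.0620756416506 2849
t 14.65 tcp [ 471.4 -116.6  242.7] tooly 1.107 F [ 0.3  0.  -0.6] T [ 0.01  0.   -0.06] q [-0.48  0.22  1.59 -0.    1.33 -1.59] w 0.901 
  row [-0.0037 -0.0006 -0.0367] spin 0.0
```

View pics/w3.png

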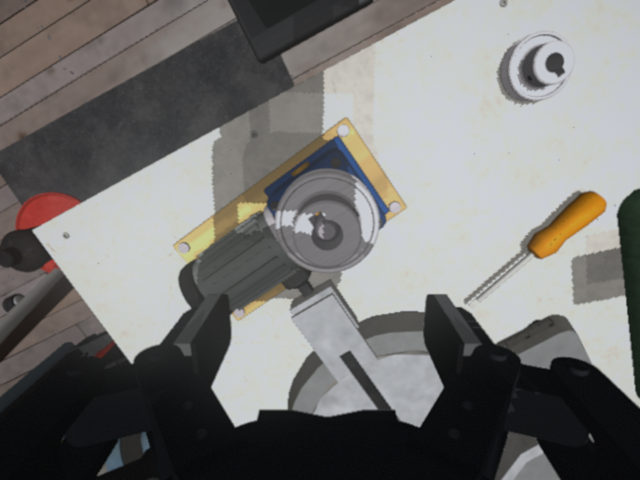

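The pulley sits level on the shoulder, at (326,220) in the image. Its hub top is at 140.06 mm against 86+54=140 expected, the shaft tip shows in its bore, and the gripper is clear.

```bash
python3 -c "
from rig import ctrl
print(ctrl.finish_job())"
```

```text
the job is handed in; nothing more can be done
None
```

The pulley is on the keyed shaft, keyway over the key and fully home on the shoulder (hub top measured at 140.1 mm against 140 mm expected); it is released, contact never passed about 15 N, and the job was handed in at about 15 s, with the tape measure and screwdriver untouched.

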